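Level the display shelf with the T-key

ROBOT

A 6-joint arm with a two-finger parallel gripper is mounted at the origin on the work surface. World frame = base frame: x ahead of the robot, y to its left, z up, the work surface at z = 0. Lengths are in mm, angles in rad, forces in N, time in s.
With the tool pointing down it reaches from about 275 to 825 mm from the base axis. Payload 4.9 kg.
Tool frame: the origin (TCP) lies at the very end of the fingers, on their centre line; the grasp point (between the pads) lies 19 mm behind it; z points along the fingers, y is the direction in which the jaws open and shut (so a half turn about z gives the same grasp; the last joint's range is limited). The gripper opens to 85 mm and grips with 20 to 120 N. Pads are 22 mm wide; open, the fingers measure 114 mm over their backs; the gripper's body (76 mm by 85 mm) begins 54 mm behind the grasp point. The pads swing forward as they close: fully open they stand 13 mm farther back than shut.
Start: joints at [1.047, 0.326, -0.193, 1.052, 0, 1.437], TCP at [208.998, 508.762, 231.281] pointing down, gripper open.
Joint ranges: [-2.65, 2.65], [-0.97, 1.79], [-1.3, 1.35], [-1.93, 2.1], [-1.47, 1.37], [-3.14, 3.14]. Speed limits (rad/s): [2.57, 2.57, 3.14, 3.14, 3.14, 3.14].

INTERFACE

Orientations are given as [roll, pitch, yaw] about the fixed x, y, z axes, in that order (R = Rz(yaw) Ry(pitch) Rx(roll)).
In Python, from bench import bot, solve_ik, imaging gives the robot as it stands. Calls block until the motion is done:
- bot.move_ptp(position, orientation): joint-space move of the TCP to a pose.
- bot.movel(position, rot=None, max_speed=150, threshold=None): straight line of the TCP; rot=None keeps the orientation; max_speed is the mean speed in mm/s. With threshold (N) it stops when the force on the tool has changed by that much, and returns True; else False.
- bot.move_j(angles): joint-space move.
- bot.grip(opening, effort=None): opening from 0.0 (shut) to 1.0 (fully open); effort is the grip in N (None keeps the last); returns when the fingers have stopped.
- bot.dwell(seconds).
- solve_ik(position, orientation): joint angles nearest the present ones, or None.
- bot.get_state(): the state.
- imaging.capture(name): name is "scene" or "top"; returns the picture (420x560x3 uint8, blue, green, red); there is no depth.
- imaging.camera_model(name): a dict with "K" (3x3 intrinsics, pixels), "k1" (the pictures are not rectified: a ray, as slopes to the right and down, at radius r is drawn at 1 + k1 r^2 times it, then the intrinsics apply), "position" and "rotation" of the camera in the world. Camera axes: x right, y up, looking along -z (the intrinsics and any distortion apply to the point x, -y, -z); pixel columns grow to the right and rows downward; lengths in mm; the calibration is good to about 2 mm. A picture is of the moment at which its call begins. camera_model takes no time and is no camera call.
A pose or a line that the arm cannot do raises bot.IKError and nothing moves.
- bot.sign_off(): hands the job in, once; it reports no verdict.
The state is a dict: "t": time; "qpos": joint angles; "joint_velocities": joint speeds; "effort": joint torques, N m; "tcp_pos": TCP position; "orientation": TCP orientation; "contact_force": force on the tool from outside, world axes, zero at the start; "wrist_torque": the same for the moment, N m; "opening": opening from 0.0 (shut) to 1.0 (fully open).
Only numpy, scipy, OpenCV 4.12 (cv2) and the standard library are available. Lean on these libraries where they do the work, as an engineer would, in place of code of your own. Each camera call takes 0.05 s, during which the arm holds its last target.

TASK

Take the red T-key out of its wooden block, put its square end down through the hole in the raised end of the spirit level into the levelling foot below, and push until the key's sprung black sleeve presses the level flat onto the shelf. Still pressing, turn the foot with the key until the white bubble rests between the two black lines. Finish like that, holding the key and keeping the level pressed flat with the bubble centred; do not disturb the pottery and the brush around.

Things in the scene. Friction and masses are not known exactly. Their poses are not given: they have to be found in the camera images.
- key_grip (a point): Centre of the T-key's red handle bar: 90 long (key x), 14 wide (key y: pinch it across this), 18 high; 119 mm above the key's tip, 75 mm above the lower face of the sleeve. Key z is up. The key starts upright in the block, its sleeve resting on the block's top; 0.2 to 0.3 kg
- key_tip (a point): lower end of the key's steel shaft, on its axis, 119 mm below key_grip; axes as the key's. From the tip up: 8 mm cone, then 36 mm of 12 mm square shaft (sides parallel to key x and y) up to the relaxed sleeve's lower face
- key: the whole T-key, loose; origin on its axis at the lower face of the relaxed sleeve, 44 mm above the tip
- sleeve: the key's black sleeve, 32 diameter, 26 high; origin at the centre of its lower face. It slides up the shaft at most 10 mm; its spring starts at 3 N and adds 0.8 N per mm
- holder: wooden block 75 x 75 x 55 high with a 21 mm hole right through from the top, in which the key stands; fixed; origin under its centre
- eyelet (a point): centre of the 21 mm hole through the raised end of the spirit level, at its top face, right above the foot's socket. y of this frame runs along the level, from the hole towards its hinge; z is normal to its top face
- level: aluminium spirit level, 255 long, 40 wide, 22 thick, on the shelf; origin on its hinge at its +y end, at the underside, 210 mm from the hole. A light spring (about 2 N at the hole) tips the end with the hole up by about 7 mm until it is pressed down onto the shelf
- level_tip (a joint): rad, how far the level is tipped up off the shelf: 0 flat on the shelf, 0.035 fully up
- vial (a point): centre of the green vial on top of the level, 125 mm from the hole; the two black lines are 10.5 mm either side of it along the level
- bubble (a joint): m, offset of the middle of the white bubble (14 mm long) from the vial's centre along the level, positive away from the hole; it runs to the higher side, 5.5 mm per 0.01 rad of the level's slope, settles in about 1.5 s, stops at 24 mm. It tells the shelf's slope only while the level is pressed flat
- foot_socket (a point): Centre of the mouth of the levelling foot's square socket, 13.5 mm wide, 38 deep, open below, 1 mm under the shelf's top and 24 mm under the top of the level when that lies flat. Its sides are parallel to x and y of this frame, which turn with the foot; its four yellow marks lie along x and y
- foot (a joint): rad, turn of the foot, growing clockwise seen from above. Turning clockwise raises the foot's end of the shelf, too low at first: 0.034 rad of slope per rad. Level is reached 0.35 to 1.2 rad from the start, at no fixed value; add up to 0.25 rad of play of the key in the socket. The foot stays where it is left
- board: wooden shelf 180 x 340 mm, 16 thick; origin at the middle of its top, about 100 mm above the table, where it is pivoted across; the foot is 80 mm from it towards -y and moves up 2.7 mm per rad of turn
- mug: blue mug, 84 diameter, 95 high; leave it alone; origin under its centre
- planter: terracotta planter, 110 diameter, 80 high; leave it alone; origin under its centre
- jar: amber glazed jar, 96 diameter, 100 high; leave it alone; origin under its centre
- jug: tan and blue jug, 110 diameter, 190 high; leave it alone; origin under its centre
- cup_a: small pink cup, 60 diameter, 50 high; leave it alone; origin under its centre
- cup_b: small pink cup, 60 diameter, 50 high; leave it alone; origin under its centre
- brush: brush lying flat; leave it alone; origin under its centre
There are look-alikes about, which are no part of the job. Of the things that look like the key, the largest one is meant.

How it is judged (in metres and radians):
On the way:
1. the key is through the level's hole into the foot and its sleeve presses the level flat on the shelf (value of joint level_tip below 0.006 rad and contact force between sleeve and level above 2 N and horizontal distance between key_tip and foot_socket below 0.006 m and z of key_tip in the frame of foot_socket below -0.011 m and contact force between the fingers and key above 1 N), for 0.2 s.
At the end, for the whole second after the job is handed in: the key, held by the fingers, is in the foot's socket (tip at least 11 mm below the mouth, within 6 mm of its axis), its sleeve presses the level flat (tipped up less than 0.006 rad) with more than 2 N, and the bubble rests within 3 mm of the vial's centre, between the lines (all of step 1 and value of joint bubble between -0.003 and 0.003 m and velocity of joint bubble between -0.004 and 0.004 m/s); the arm keeps its last pose, push and grip.
It fails at once if a pot, cup or the brush is shifted by more than 2 cm (distance of any of mug, planter, jar, jug, cup_a, cup_b, brush from where it was at the start of the episode above 0.02 m).
It also fails if it takes over 50 s, if anything falls off the work surface, if the arm or the gripper's body presses on something with over 40 N, if the wrist force passes 120 N, or if a joint passes its speed limit or range.

## Working session

There is one attempt and no reset: what is moved stays moved. The work goes in short steps, each a Python script; the robot and the scene stay as the last script left them, time stands still between calls to the robot, and variables do not carry over. Pictures are saved under pics/ and viewed, and the job is handed in when it is done.

```bash
ls; mkdir -p pics
python3 - <<'E'
from bench import bot, solve_ik, imaging
import cv2
for n in("scene","top"):
    cv2.imwrite(f"pics/{n}0.png",imaging.capture(n)); m=imaging.camera_model(n); print(n,m)
print(bot.get_state())
E
```

```text
pics
scene {'K': array([[531.39278056,   0.        , 276.96896551],
       [  0.        , 531.39278056, 214.39846647],
       [  0.        ,   0.        ,   1.        ]]), 'k1': -0.08863145126262713, 'position': array([ 1110.88177061, -1025.75363887,  1073.02516231]), 'rotation': array([0.86076678, 0.0142113 , 0.4771687 ])}
top {'K': array([[483.51498269,   0.        , 285.29511997],
       [  0.        , 483.51498269, 209.63964659],
       [  0.        ,   0.        ,   1.        ]]), 'k1': -0.05744491705723705, 'position': array([ 367.67800673,  -33.20963789, 1480.69764673]), 'rotation': array([ 0.13602772,  0.01624221, -1.54981652])}
{'t': 0.1, 'qpos': array([ 1.04677295e+00,  3.26850012e-01, -1.93488637e-01,  1.05202991e+00,
       -5.81722690e-05,  1.43659593e+00]), 'joint_velocities': array([ 0.00042374, -0.00208179, -0.00131844, -0.00123117,  0.00017967,
       -0.00142567]), 'effort': array([ 1.53003959e-03, -4.44241548e+01,  2.63036907e+01,  7.91110389e-03,
       -5.39197401e-05, -1.74301022e-05]), 'tcp_pos': array([208.74857202, 508.26539444, 230.58910896]), 'orientation': array([-3.14002677e+00, -1.52712972e-04,  2.75176960e+00]), 'contact_force': array([-0.49813038,  0.11002866,  0.34023879]), 'wrist_torque': array([0.03875919, 0.01837023, 0.01367602]), 'opening': 0.999862356181675}
```

View pics/scene0.png

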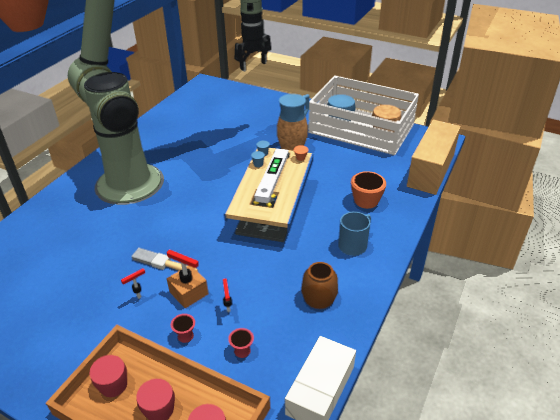

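View pics/top0.png

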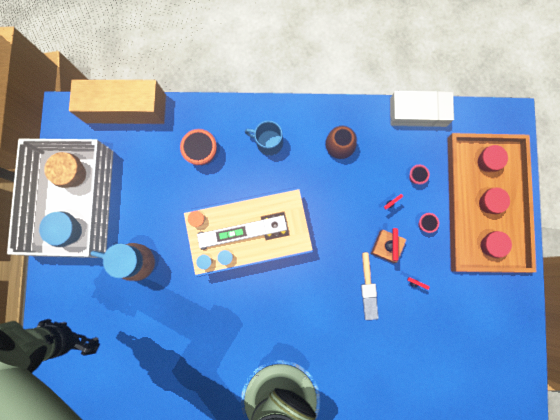

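```bash
cat > h.py <<'E'
import numpy as np, cv2
from scipy.spatial.transform import Rotation as Rn
from scipy.optimize import least_squares
from bench import bot, solve_ik, imaging
M={n:imaging.camera_model(n) for n in("scene","top")}
for m in M.values(): m["R"]=Rn.from_euler("xyz",m["rotation"]).as_matrix()
def proj(n,P):
    m=M[n]; p=(np.atleast_2d(P)-m["position"])@m["R"]
    uv=np.c_[p[:,0]/-p[:,2],-p[:,1]/-p[:,2]]; r2=(uv**2).sum(1,keepdims=True)
    uv=uv*(1+m["k1"]*r2); K=m["K"]
    return uv@K[:2,:2].T+K[:2,2]
def ray(n,px):
    m=M[n];K=m["K"];d=(np.array(px,float)-K[:2,2])/K[0,0];u=d.copy()
    for _ in range(20): u=d/(1+m["k1"]*(u@u))
    return m["position"],m["R"]@np.array([u[0],-u[1],-1])
def atz(n,px,z):
    o,d=ray(n,px); return o+d*(z-o[2])/d[2]
def tri(ps,pt):
    f=lambda X:np.r_[proj("scene",X)[0]-ps,proj("top",X)[0]-pt]
    s=least_squares(f,atz("top",pt,50)); return s.x,s.fun
def crop(n,x0,y0,w,h,k,name):
    im=imaging.capture(n)[y0:y0+h,x0:x0+w]
    cv2.imwrite(name,cv2.resize(im,None,fx=k,fy=k,interpolation=cv2.INTER_CUBIC))
E
python3 - <<'E'
from h import *
for k,(s,t) in dict(base=((128,190),(281,395)),key=((183,258),(396,245))).items(): print(k,tri(s,t))
crop("scene",110,230,140,105,5.7,"pics/s1.png")
crop("top",350,170,100,75*2-20,5,"pics/t1.png")
crop("scene",220,140,100,100,6,"pics/s2.png")
crop("top",180,185,140,95,5.7,"pics/t2.png")
E
```

```text
base (array([  5.52051201,  -7.06412316, -24.55196433]), array([ 2.1667059 , -0.04575969,  1.21030547,  1.47192141]))
key (array([ 461.19449124, -315.15501357,  133.82070931]), array([-1.3055576 ,  0.10516409, -0.89406093, -1.15196812]))
```

View pics/s1.png

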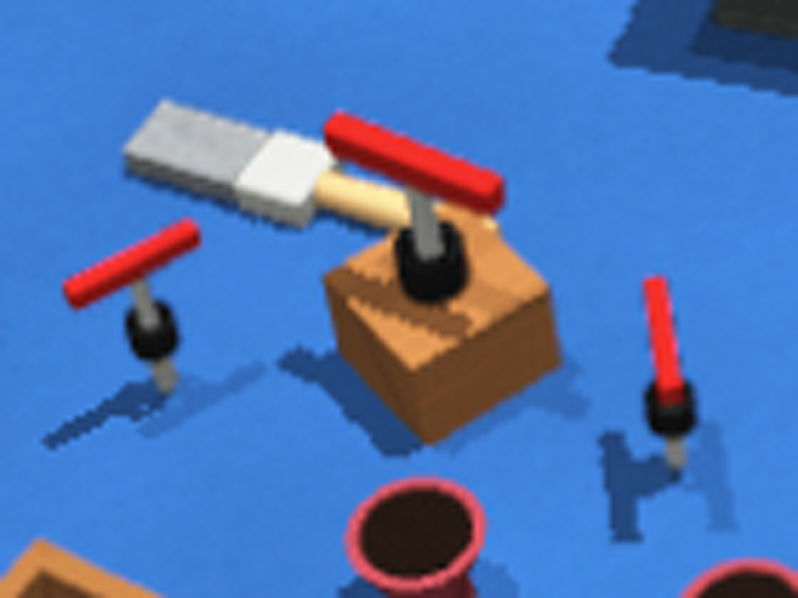

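View pics/t1.png

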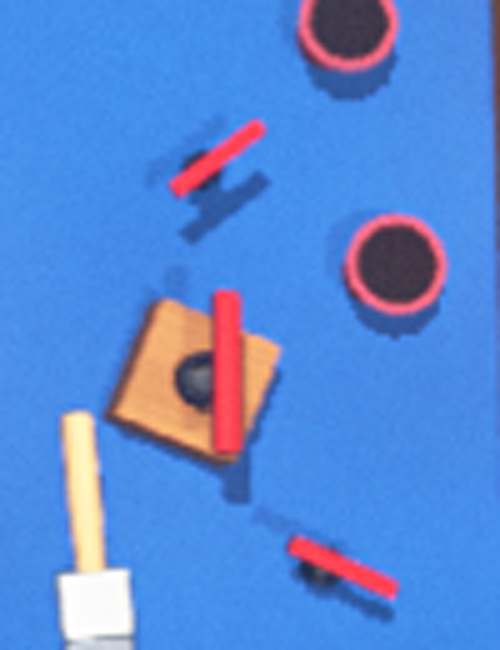

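View pics/s2.png

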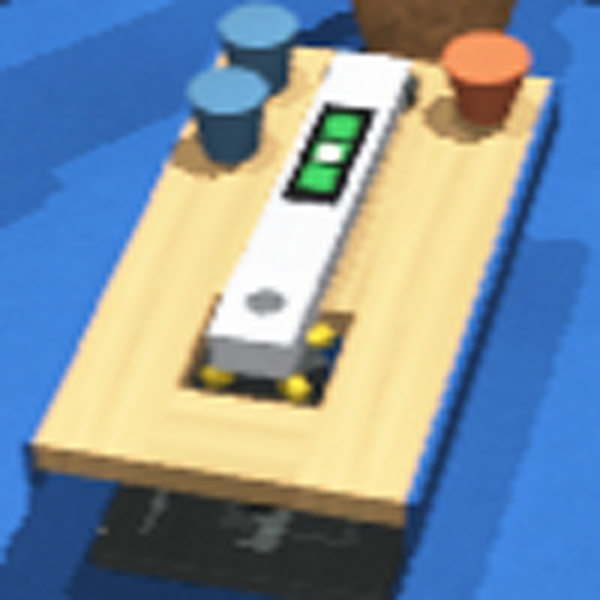

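View pics/t2.png

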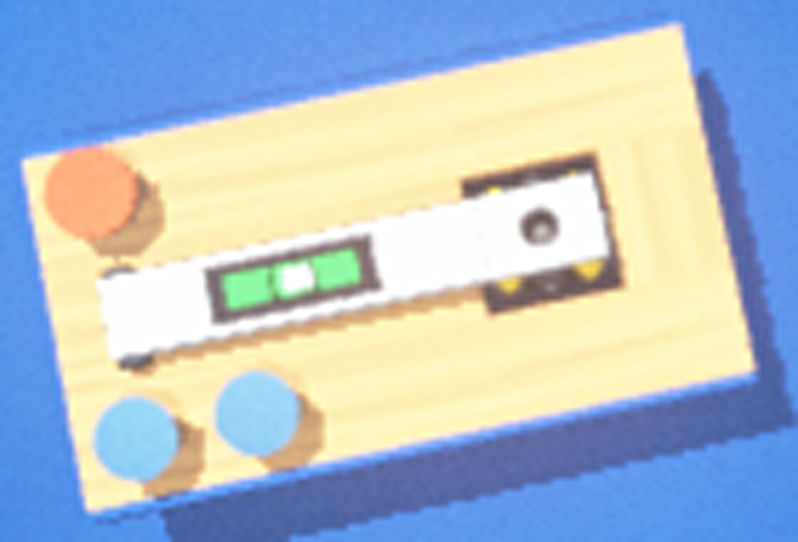

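```bash
cat > fit.py <<'E'
from h import *
def hullmom(n,C):
    h=cv2.convexHull((proj(n,C)*64).astype(np.float32)); m=cv2.moments(h)
    return np.array([m["m10"]/m["m00"]/64,m["m01"]/m["m00"]/64]), np.array([m["mu20"],m["mu11"],m["mu02"]])/m["m00"]/4096
B=np.array([[i,j,k] for i in(-1,1) for j in(-1,1) for k in(-1,1)])
def box(x,y,z,yaw,dims): return (B*np.array(dims)/2)@Rn.from_euler("z",yaw).as_matrix().T+[x,y,z]
def redmask(n,near,rad=45):
    im=imaging.capture(n).astype(int); b,g,r=im[...,0],im[...,1],im[...,2]
    m=((r>120)&(r>2.2*g)&(r>2.2*b)).astype(np.uint8)
    k,l,s,c=cv2.connectedComponentsWithStats(m)
    L=[i for i in range(1,k) if s[i,4]>30]
    i=min(L,key=lambda i:np.hypot(*(c[i]-near))); 
    mo=cv2.moments((l==i).astype(np.uint8),True)
    return c[i],np.array([mo["mu20"],mo["mu11"],mo["mu02"]])/mo["m00"],s[i,4]
def fitbar(ns,near,x0,fixz=None):
    D={n:redmask(n,near[n]) for n in ns}
    def f(p):
        z=p[3] if fixz is None else fixz; o=[]
        for n in ns:
            c,v=hullmom(n,box(p[0],p[1],z,p[2],(90,14,18))); o+=[*(c-D[n][0]),*((v-D[n][1])/20)]
        return np.array(o)
    return least_squares(f,x0,x_scale=[1,1,.01,1][:len(x0)],diff_step=1e-4),D
E
python3 - <<'E'
from fit import *
near=dict(scene=(183,258),top=(396,245))
for ns,z in((["top"],130),(["scene"],130),(["top","scene"],130),(["top","scene"],None)):
    x0=[461,-315,0.05]+([130] if z is None else [])
    s,D=fitbar(ns,near,x0,z); print(ns,z,s.x.round(3),s.fun.round(2))
print(D)
# yellow marks
for n,(x0,y0,x1,y1) in dict(scene=(245,185,285,215),top=(255,205,300,245)).items():
    im=imaging.capture(n)[y0:y1,x0:x1].astype(int); b,g,r=im[...,0],im[...,1],im[...,2]
    m=((r>120)&(g>100)&(b<0.45*r)).astype(np.uint8); k,l,s,c=cv2.connectedComponentsWithStats(m)
    for i in range(1,k):
        p=c[i]+[x0,y0]; print(n,s[i,4],p.round(1),atz(n,p,97).round(1))
# board corners top & eyelet
T={k:(180+a/5.7,185+b/5.7) for k,(a,b) in dict(c1=(22,158),c2=(682,22),c3=(755,375),c4=(88,513),eye=(540,226),hl=(101,278),hr=(118,362),el=(598,170),er=(606,252),vial=(292,279)).items()}
for k,p in T.items(): print(k,np.round(p,1),atz("top",p,{'eye':127,'vial':122,'hl':122,'hr':122,'el':127,'er':127}.get(k,100)).round(1))
S={k:(220+a/6,140+b/6) for k,(a,b) in dict(eye=(266,301),cnear_l=(35,447),cnear_r=(405,505),far_r=(552,82)).items()}
for k,p in S.items(): print(k,np.round(p,1),atz("scene",p,{'eye':127}.get(k,100)).round(1))
print(tri(S['eye'],T['eye']))
print(tri(S['cnear_l'],T['c3']),tri(S['cnear_r'],T['c2']),tri(S['far_r'],T['c1']))
E
```

```text
['top'] 130 [ 4.59918e+02 -3.15563e+02  2.00000e-03] [ 0.   -0.    0.07  0.03  0.31]
['scene'] 130 [ 4.59210e+02 -3.11364e+02 -6.70000e-02] [-0.   -0.01  0.25  0.22  0.31]
['top', 'scene'] 130 [ 4.59815e+02 -3.13682e+02  8.00000e-03] [-0.67  0.02  0.07  0.06  0.31 -0.21  0.82  0.58  0.08  0.15]
['top', 'scene'] None [ 4.60762e+02 -3.14221e+02 -5.10000e-02  1.33330e+02] [-0.24 -0.29  0.08 -0.2   0.38 -0.34  0.04  0.35  0.21  0.29]
{'top': (array([394.99358974, 244.30128205]), array([ 1.96790763,  0.29680309, 81.2361522 ]), np.int32(156)), 'scene': (array([182.365, 258.005]), array([72.351775, 29.213175, 15.824975]), np.int32(200))}
scene 12 [273.  195.5] [527.4  47.1  97. ]
scene 10 [255.6 202.3] [496.8  -3.1  97. ]
scene 15 [269.  204.3] [535.9   6.2  97. ]
top 7 [282.9 231.9] [492.1  -1.1  97. ]
top 4 [269.  234.5] [483.7  38.5  97. ]
c1 [183.9 212.7] [541.7 286.9 100. ]
c2 [299.6 188.9] [617.7 -47.2 100. ]
c3 [312.5 250.8] [439.3 -86.7 100. ]
c4 [195.4 275. ] [363.6 245.1 100. ]
eye [274.7 224.6] [509.3  21.5 127. ]
hl [197.7 233.8] [479.6 239.3 122. ]
hr [200.7 248.5] [438.1 229.  122. ]
el [284.9 214.8] [537.7  -6.6 127. ]
er [286.3 229.2] [497.  -11.4 127. ]
vial [231.2 233.9] [481. 144. 122.]
eye [264.3 190.2] [511.5  24.9 127. ]
cnear_l [225.8 214.5] [449.8 -90.9 100. ]
cnear_r [287.5 224.2] [623.5 -50.2 100. ]
far_r [312.  153.7] [541.7 292.2 100. ]
(array([510.6812112 ,  22.48770714, 127.99672871]), array([-0.64974968,  0.11697837, -0.35503263, -0.53776282]))
(array([442.16112059, -85.19376545,  92.1705418 ]), array([-1.03197036,  0.13517969, -0.60859279, -0.85518003])) (array([619.9885036 , -46.30516367,  95.10268063]), array([-0.51824961,  0.10330719, -0.30020575, -0.46848891])) (array([542.35901781, 286.89244273, 102.96071865]), array([-0.47355997,  0.11743875, -0.22404202, -0.37425241]))
```

Key candidates in the scene view: a small T-key at (132,276), one in the wooden block at (183,258), and another small one at (227,297). The same three appear in the top view at (418,284), (396,245) and (394,202). The close crop confirms the largest is the one in the block, bar about along world x. The yellow foot marks sit at the corners relative to the level, so the socket yaw is about 0.97 rad (mod 90°).

Run:
```python
from fit import *
import math
O=[math.pi,0,math.pi]
p=bot.get_state()["tcp_pos"]
bot.move_ptp([300,420,300],O) if False else None
bot.move_ptp([460.3,-314,220],O); print(bot.get_state()["t"],bot.get_state()["tcp_pos"],bot.get_state()["qpos"].round(2))
cv2.imwrite("pics/s3.png",cv2.resize(imaging.capture("scene")[200:320,110:270],None,fx=5,fy=5))
cv2.imwrite("pics/t3.png",cv2.resize(imaging.capture("top")[190:300,340:460],None,fx=5,fy=5))
```

```text
3.7167 [ 460.65916016 -313.36748195  220.01593858] [-0.73  0.35 -0.19  1.03  0.   -0.73]
```

View pics/s3.png

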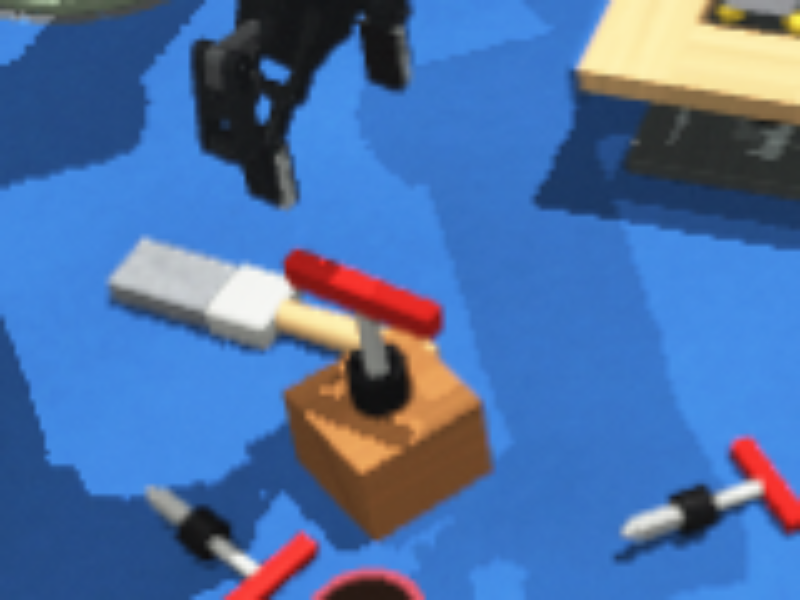

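View pics/t3.png

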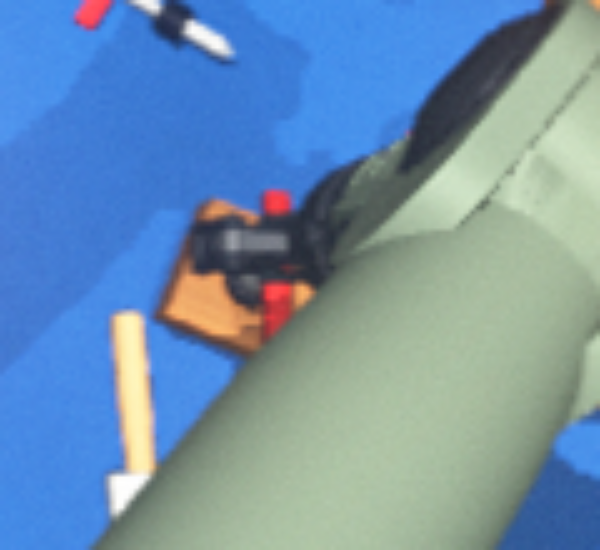

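The gripper is over the block with one finger on each side of the bar: key at (185,258) in the scene view, fingers at (164,237) and (188,211). The small decoy keys have fallen over on their own. I'll descend and grip.

Run:
```python
from fit import *
import math
print(proj("scene",[460.6,-313.4,220]))
r=bot.movel([460.3,-314,111],max_speed=90,threshold=15); print("stop",r,bot.get_state()["tcp_pos"])
cv2.imwrite("pics/s4.png",cv2.resize(imaging.capture("scene")[200:320,110:270],None,fx=5,fy=5))
```

```text
[[177.14820842 232.1387503 ]]
stop False [ 460.70386339 -314.34532586  111.62009525]
```

View pics/s4.png

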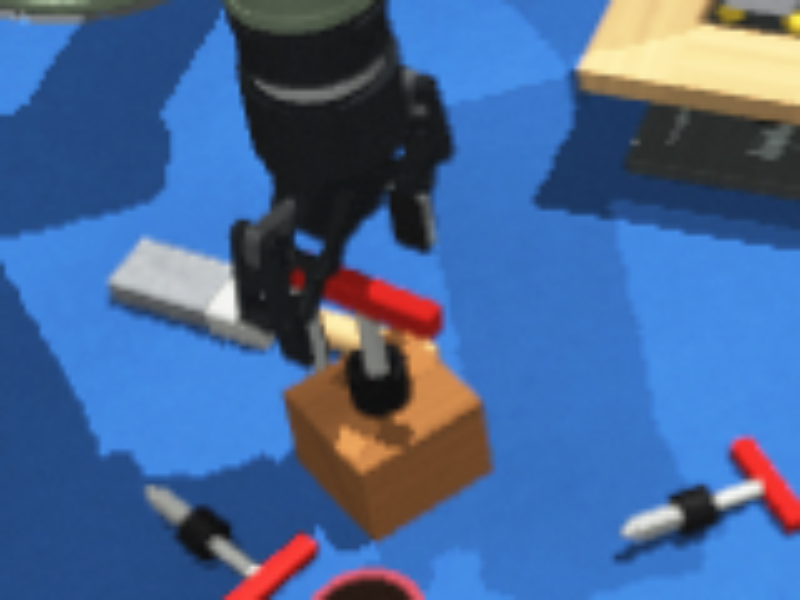

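The bar lies between the fingers, with the near finger at (168,265). I'll grip and lift.

Run:
```python
from fit import *
import math
bot.grip(0.0,80); s=bot.get_state(); print(s["t"],s["opening"],s["tcp_pos"],s["contact_force"])
bot.movel([460.3,-314,290],max_speed=120); s=bot.get_state(); print(s["t"],s["opening"],s["tcp_pos"],s["contact_force"])
psi=0.97
bot.move_ptp([509,22,290],[math.pi,0,math.pi+psi]); s=bot.get_state(); print(s["t"],s["tcp_pos"],s["qpos"].round(2))
for n in("scene","top"): cv2.imwrite(f"pics/{n}5.png",imaging.capture(n))
cv2.imwrite("pics/s5.png",cv2.resize(cv2.imread("pics/scene5.png")[90:230,190:330],None,fx=5,fy=4.2))
cv2.imwrite("pics/t5.png",cv2.resize(cv2.imread("pics/top5.png")[160:280,180:340],None,fx=5,fy=5))
```

```text
5.8833 0.15018707134034512 [ 460.30326543 -313.92139485  111.03710668] [0.0615024  0.24640147 1.25942172]
7.525 0.1488494649106793 [ 459.97718823 -313.72525525  289.20851023] [-0.28841145 -0.34398869 -3.01082244]
8.8083 [509.25658408  21.12059709 289.96801051] [-0.1   0.22 -0.19  1.16 -0.   -1.07]
```

View pics/s5.png

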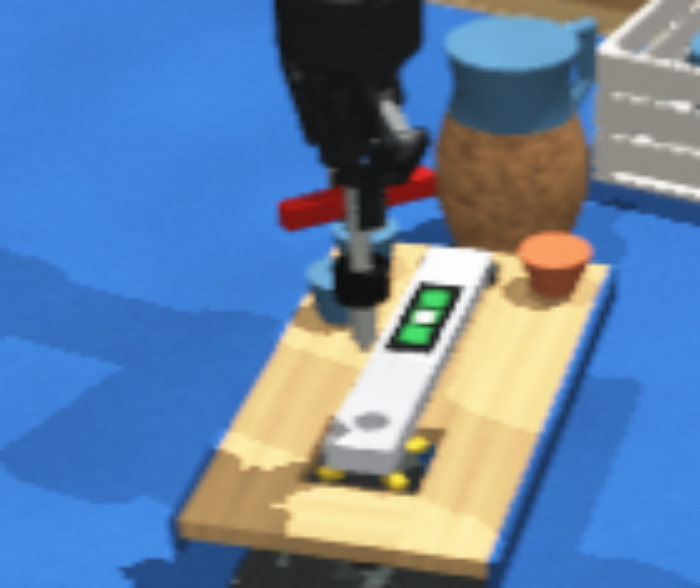

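View pics/t5.png

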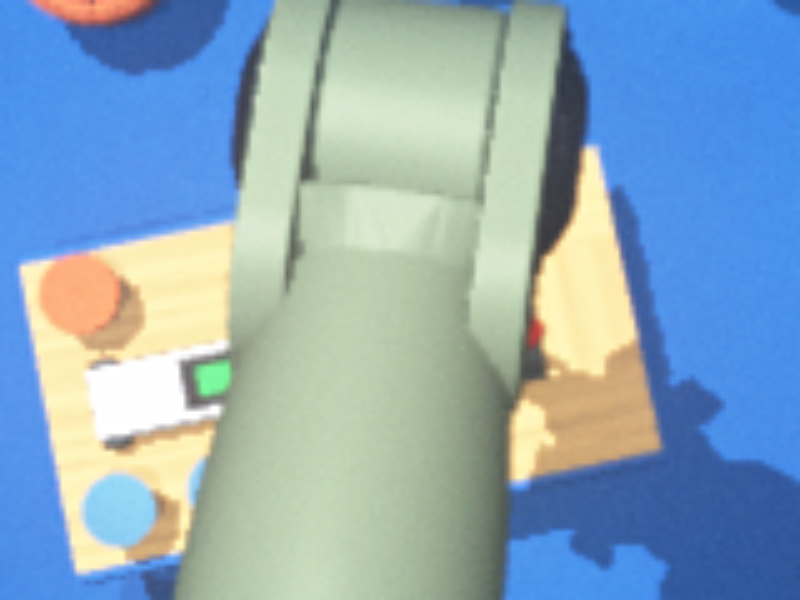

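Run:
```python
from fit import *
p=np.array([509.26,21.12,289.97])
for dz in (19,-25,-56,-100): print(dz,proj("scene",p+[0,0,dz]).round(1), ((proj("scene",p+[0,0,dz])[0]-[190,90])*[5,4.2]).round(0))
```

```text
19 [[260.9 137. ]] [355. 197.]
-25 [[261.5 150.7]] [357. 255.]
-56 [[261.8 160.1]] [359. 295.]
-100 [[262.3 173. ]] [362. 349.]
```

Run:
```python
from fit import *
import math
psi=0.97
bot.movel([510.7,23.5,241],max_speed=100); s=bot.get_state(); print(s["t"],s["tcp_pos"],s["contact_force"])
im=imaging.capture("scene"); cv2.imwrite("pics/scene6.png",im)
x0,y0=225,140
c=cv2.resize(im[y0:y0+75,x0:x0+80],None,fx=8,fy=8,interpolation=cv2.INTER_CUBIC)
p=s["tcp_pos"]
for dz in(19,-56,-100):
    q=(proj("scene",p+[0,0,dz])[0]-[x0,y0]+.5)*8; print(dz,q.round(0)); cv2.circle(c,tuple(q.astype(int)),3,(255,0,255),-1)
cv2.imwrite("pics/s6.png",c)
```

```text
9.55 [510.94140645  23.24790885 241.32669514] [ 0.09289322  0.2429275  -2.99828204]
19 [303.  99.]
-56 [310. 277.]
-100 [314. 376.]
```

View pics/s6.png

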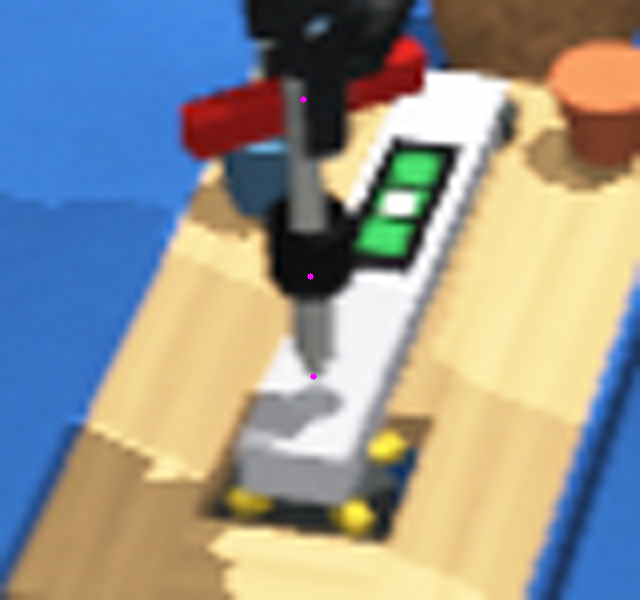

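Run:
```python
from fit import *
im=cv2.imread("pics/scene0.png"); x0,y0=240,175
c=cv2.resize(im[y0:y0+40,x0:x0+50],None,fx=14,fy=14,interpolation=cv2.INTER_CUBIC); cv2.imwrite("pics/s7.png",c)
im=cv2.imread("pics/top0.png"); x0,y0=255,205
c=cv2.resize(im[y0:y0+40,x0:x0+50],None,fx=14,fy=14,interpolation=cv2.INTER_CUBIC); cv2.imwrite("pics/t7.png",c)
for z in (125,127,129): print(z,atz("scene",(263.8,189.7),z).round(1),atz("top",(274.2,224.1),z).round(1))
```

```text
125 [507.8  28.4 125. ] [511.   23.1 125. ]
127 [509.   26.1 127. ] [510.8  23.  127. ]
129 [510.3  23.9 129. ] [510.6  23.  129. ]
```

View pics/s7.png

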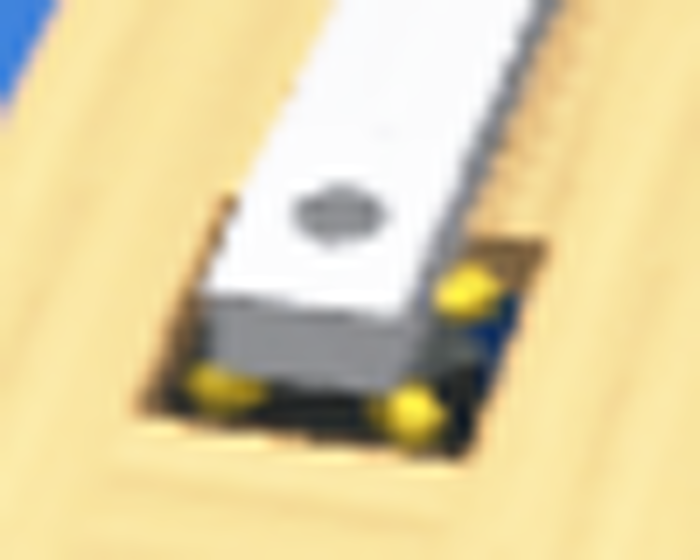

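View pics/t7.png

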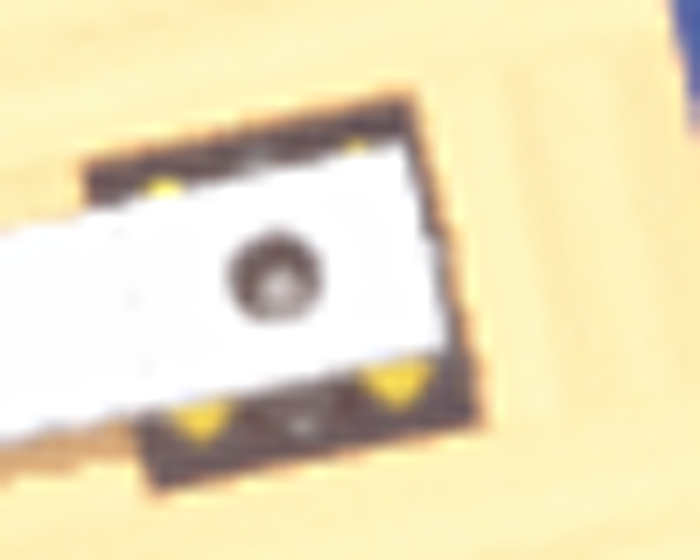

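Scene and top both put the eyelet at (510.5, 23.5, 129), and the tip projects where expected (within about 1 mm). Socket yaw averages 0.985. I'll insert.

Run:
```python
from fit import *
import math
def rep(r=None):
    s=bot.get_state(); print(r,round(s["t"],2),s["tcp_pos"].round(2),s["contact_force"].round(2),s["wrist_torque"].round(2),round(s["opening"],3))
psi=0.985; rot=[math.pi,0,math.pi+psi-2*math.pi]
bot.movel([510.5,23.1,225],rot=rot,max_speed=80); rep()
r=bot.movel([510.6,22.9,196],max_speed=40,threshold=6); rep(r)
if not r:
    r=bot.movel([510.6,22.9,183],max_speed=25,threshold=7); rep(r)
im=imaging.capture("scene"); cv2.imwrite("pics/s8.png",cv2.resize(im[130:220,220:320],None,fx=6,fy=6,interpolation=cv2.INTER_CUBIC))
```

```text
None 9.95 [510.29  23.12 225.02] [ 0.06  0.15 -2.33] [ 0.03 -0.01 -0.02] 0.148
False 10.82 [510.79  22.88 196.16] [-0.03  0.2  -2.55] [-0.07 -0.01 -0.03] 0.148
False 11.49 [510.32  22.96 182.87] [ 0.17  0.35 -2.21] [ 0.1   0.26 -0.08] 0.147
```

View pics/s8.png

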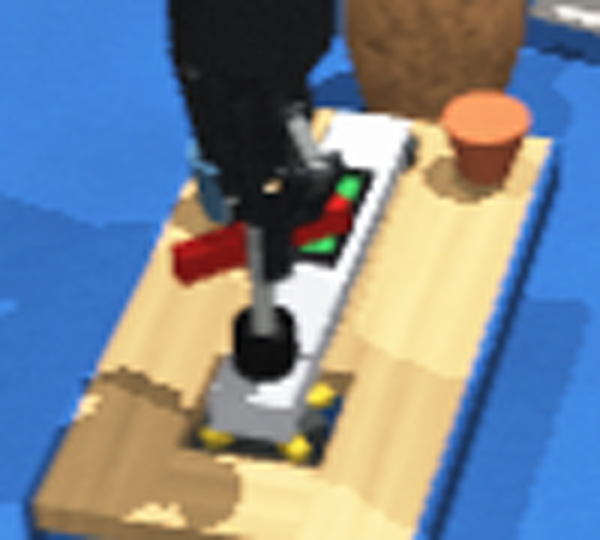

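The shaft is through the hole: sleeve at (264,188) on the level's top, and no force. Now press.

Run:
```python
from fit import *
def rep(r=None):
    s=bot.get_state(); print(r,round(s["t"],2),s["tcp_pos"].round(2),s["contact_force"].round(2),s["wrist_torque"].round(2),round(s["opening"],3))
for z in (180,178,176,174,172):
    r=bot.movel([510.6,22.9,z],max_speed=25); rep(z)
    if bot.get_state()["contact_force"][2]>9: break
im=imaging.capture("scene"); cv2.imwrite("pics/s9.png",cv2.resize(im[130:220,220:320],None,fx=6,fy=6,interpolation=cv2.INTER_CUBIC))
im=imaging.capture("top"); cv2.imwrite("pics/t9.png",cv2.resize(im[180:280,180:320],None,fx=5,fy=5))
```

```text
180 11.81 [510.41  22.99 179.83] [-0.61  1.3  -1.44] [0.19 0.35 0.04] 0.146
178 12.06 [510.46  22.95 177.83] [-1.86  0.63 -0.93] [0.16 0.43 0.04] 0.149
176 12.31 [510.58  22.87 175.97] [-0.38  0.54  0.81] [0.2  0.51 0.02] 0.149
174 12.56 [510.62  22.82 174.1 ] [-2.03  0.7   2.19] [0.19 0.64 0.03] 0.144
172 12.81 [510.67  22.82 172.13] [-2.    0.11  4.11] [ 0.11  0.79 -0.1 ] 0.147
```

View pics/s9.png

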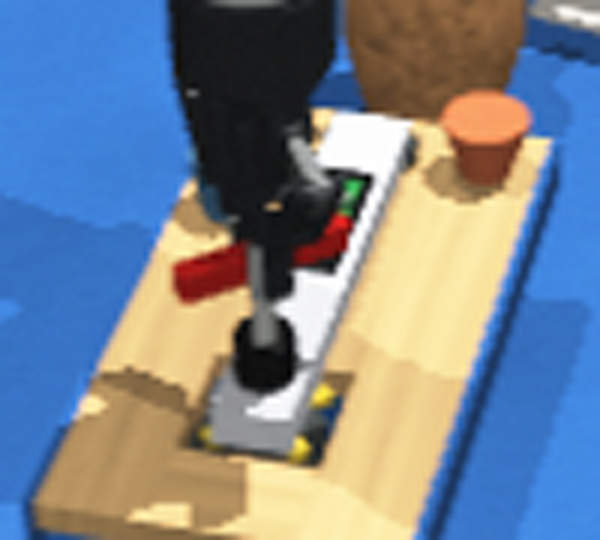

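View pics/t9.png

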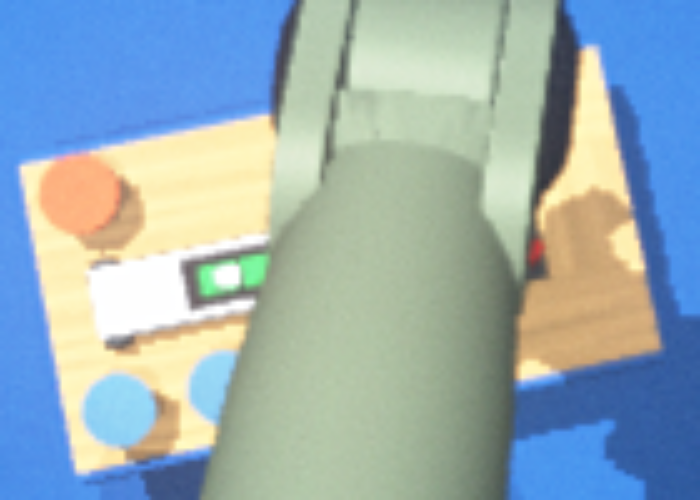

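The sleeve (265,187) presses the level down and the bubble has run toward the hinge, (225,235) in the top view. I'll dwell, then build a bubble gauge.

```bash
cat > gauge.py <<'E'
from fit import *
yaw=0.225; ax=np.array([-np.sin(yaw),np.cos(yaw),0])
def strip(n,im,V,half=45,wid=3):
    "profile along level axis; V= world vial centre"
    s=np.arange(-half,half+.1,1.0); out=[]
    lat=np.array([ax[1],-ax[0],0])
    P=np.array([[V+ax*a+lat*b for b in np.linspace(-wid,wid,5)] for a in s])
    uv=proj(n,P.reshape(-1,3)).astype(np.float32).reshape(len(s),5,2)
    v=cv2.remap(im,uv[...,0],uv[...,1],cv2.INTER_LINEAR).astype(float).mean(1)
    return s,v   # b,g,r
E
python3 - <<'E'
from gauge import *
bot.movel([510.6,22.9,171.0],max_speed=25); bot.dwell(1.0)
s=bot.get_state(); print(s["t"],s["tcp_pos"],s["contact_force"])
E0=np.array([510.5,23.5,129]); V0=E0+ax*125+[0,0,-4.4+4]
for n in("top","scene"):
    im=cv2.imread(f"pics/{n}0.png"); print(n,proj(n,V0))
    a,v=strip(n,im,V0)
    print([f"{int(x)}:{int(g)}/{int(r)}" for x,(b,g,r) in zip(a,v)][::2])
    im=imaging.capture(n); cv2.imwrite(f"pics/{n}10.png",im)
    a,v=strip(n,im,V0)
    print([f"{int(x)}:{int(g)}/{int(r)}" for x,(b,g,r) in zip(a,v)][::2])
    cv2.imwrite(f"pics/{n}10c.png",np.vstack([cv2.resize(i[{'top':slice(215,255),'scene':slice(145,185)}[n],{'top':slice(200,270),'scene':slice(245,315)}[n]],None,fx=7,fy=7,interpolation=cv2.INTER_NEAREST) for i in(cv2.imread(f"pics/{n}0.png"),im)]))
E
```

```text
14.1583 [510.7471125   22.80085172 171.24987008] [-3.43394689 -0.16227063  5.11588023]
top [[230.48136035 233.16964308]]
['-45:250/251', '-43:210/216', '-41:155/168', '-39:119/140', '-37:122/136', '-35:156/137', '-33:221/139', '-31:245/142', '-29:249/144', '-27:248/145', '-25:247/144', '-23:247/143', '-21:247/143', '-19:247/142', '-17:247/140', '-15:243/141', '-13:230/149', '-11:230/204', '-9:245/243', '-7:254/252', '-5:254/252', '-3:254/253', '-1:255/255', '1:255/254', '3:252/228', '5:250/188', '7:244/145', '9:210/129', '11:212/130', '13:242/136', '15:247/138', '17:248/139', '19:247/138', '21:247/138', '23:247/137', '25:247/137', '27:248/138', '29:249/138', '31:235/136', '33:191/132', '35:140/127', '37:116/127', '39:119/134', '41:170/178', '43:226/228', '45:254/254']
['-45:192/177', '-43:190/174', '-41:189/174', '-39:188/173', '-37:187/172', '-35:186/172', '-33:184/170', '-31:184/170', '-29:181/168', '-27:178/165', '-25:178/165', '-23:176/163', '-21:172/160', '-19:168/158', '-17:165/154', '-15:161/151', '-13:156/147', '-11:150/142', '-9:163/135', '-7:188/128', '-5:229/125', '-3:246/
[... 874 characters left out ...]
 '29:215/69', '31:201/66', '33:181/61', '35:155/55', '37:113/46', '39:70/37', '41:54/45', '43:116/111', '45:190/187']
['-45:52/81', '-43:38/94', '-41:25/109', '-39:22/116', '-37:21/119', '-35:20/123', '-33:20/123', '-31:21/123', '-29:21/112', '-27:21/95', '-25:21/81', '-23:20/72', '-21:20/62', '-19:20/56', '-17:22/64', '-15:24/73', '-13:25/84', '-11:25/83', '-9:24/83', '-7:25/87', '-5:26/87', '-3:27/87', '-1:31/82', '1:41/70', '3:52/58', '5:49/48', '7:41/33', '9:36/28', '11:36/28', '13:36/28', '15:40/32', '17:47/39', '19:55/46', '21:69/53', '23:87/62', '25:103/68', '27:109/64', '29:114/58', '31:100/51', '33:78/44', '35:51/39', '37:63/57', '39:88/84', '41:122/121', '43:174/174', '45:227/226']
```

View pics/top10c.png

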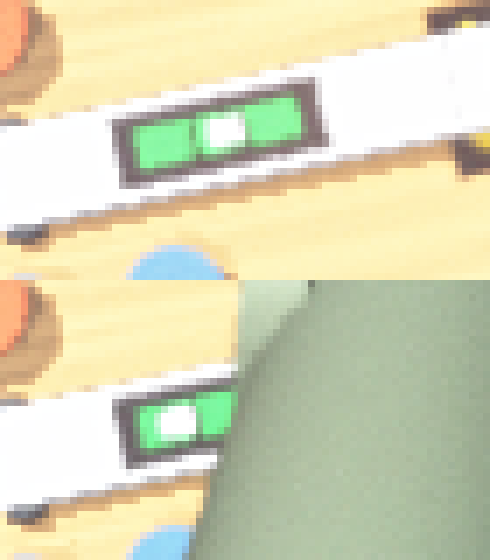

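View pics/scene10c.png

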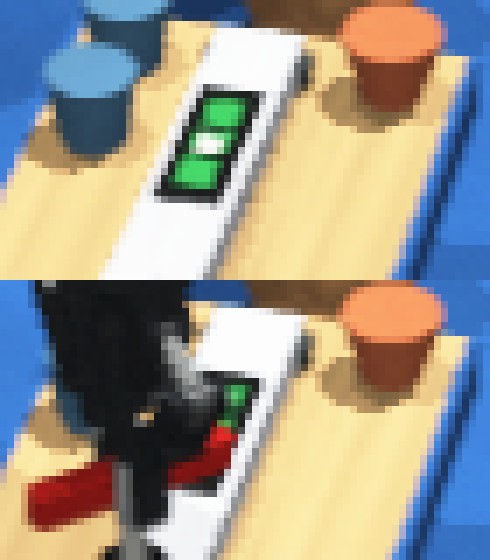

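```bash
cat >> gauge.py <<'E'
import math
V0=np.array([510.5,23.5,129])+ax*125+[0,0,-.4]
def turn(psi,z): bot.movel([510.6,22.9,z],rot=[math.pi,0,psi-math.pi],max_speed=30)
def rep(t=""):
    s=bot.get_state(); print(t,round(s["t"],2),s["tcp_pos"].round(2),"yaw",round(s["orientation"][2]+math.pi,3),s["contact_force"].round(1),s["wrist_torque"].round(2),round(s["opening"],3))
def look(tag):
    for n,a,b,c,d in(("top",215,255,200,270),("scene",145,185,245,315)):
        im=imaging.capture(n); cv2.imwrite(f"pics/{n}{tag}.png",im)
        if n=="top":
            s,v=strip(n,im,V0); print([f"{int(x)}:{int(g)}/{int(r)}" for x,(bb,g,r) in zip(s,v) if -16<x<40][::2])
        globals()[n+"c"]=cv2.resize(im[a:b,c:d],None,fx=7,fy=7,interpolation=cv2.INTER_NEAREST)
    cv2.imwrite(f"pics/both{tag}.png",np.vstack([topc,scenec]))
E
python3 - <<'E'
from gauge import *
rep()
for k in range(1,6):
    turn(0.985-.1*k,171+max(0,.1*k-.1)*2.7); rep(k)
look("11")
E
```

```text
14.26 [510.74  22.84 171.24] yaw 0.985 [-3.6 -0.5  5.2] [0.15 0.86 0.02] 0.15
1 14.51 [510.76  23.28 171.24] yaw 0.885 [-2.3  1.   4.8] [ 0.43  0.88 -0.07] 0.15
2 14.76 [510.51  23.32 171.35] yaw 0.788 [-2.6  1.8  5.5] [ 0.66  0.95 -0.03] 0.148
3 15.01 [510.54  23.27 171.6 ] yaw 0.688 [-2.4  1.7  5.5] [0.66 0.94 0.01] 0.152
4 15.26 [510.5   23.29 171.85] yaw 0.588 [-4.1  2.6  5.2] [ 0.66  0.96 -0.03] 0.149
5 15.51 [510.54  23.27 172.12] yaw 0.488 [-2.9  1.8  4.5] [0.74 1.05 0.04] 0.149
['-15:162/152', '-13:157/148', '-11:153/144', '-9:167/139', '-7:191/131', '-5:229/127', '-3:246/125', '-1:248/123', '1:247/122', '3:247/133', '5:247/169', '7:251/235', '9:251/249', '11:254/253', '13:255/255', '15:255/255', '17:255/253', '19:254/243', '21:251/202', '23:249/158', '25:248/126', '27:249/124', '29:246/123', '31:216/122', '33:157/120', '35:119/118', '37:108/119', '39:126/134']
```

View pics/both11.png

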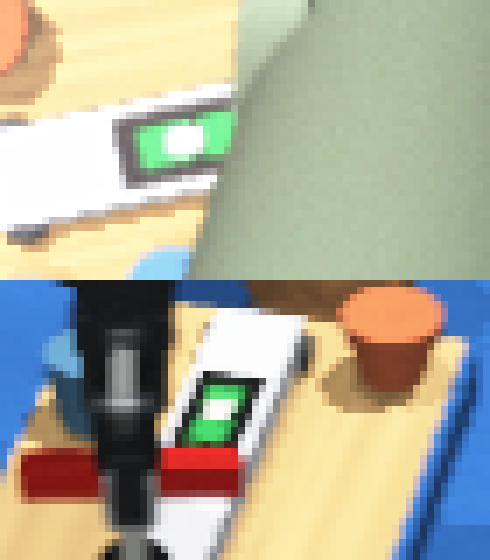

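Bubble is moving toward the centre and is now visible in both views. I'll let it settle and calibrate.

Run:
```python
from gauge import *
bot.dwell(1.5); rep(); look("12")
```

```text
17.11 [510.56  23.25 172.14] yaw 0.488 [-3.2  2.4  4.3] [0.74 1.04 0.03] 0.146
['-15:162/152', '-13:157/148', '-11:153/143', '-9:167/139', '-7:192/132', '-5:230/126', '-3:246/123', '-1:248/123', '1:247/139', '3:248/193', '5:252/243', '7:253/249', '9:252/250', '11:254/253', '13:255/255', '15:255/255', '17:252/228', '19:249/188', '21:248/140', '23:247/127', '25:248/125', '27:248/124', '29:247/125', '31:217/124', '33:158/122', '35:121/119', '37:109/119', '39:126/134']
```

View pics/both12.png

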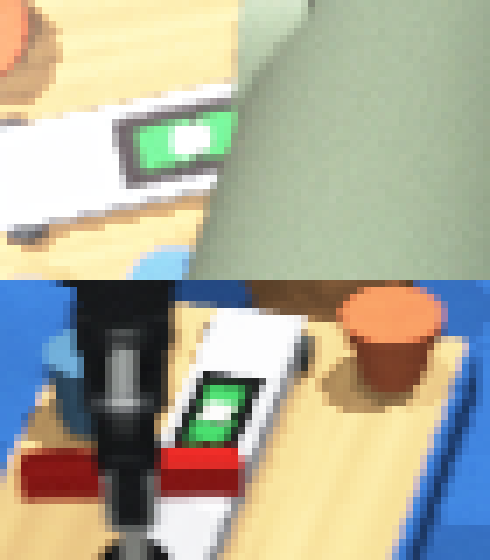

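Run:
```python
from gauge import *
for k in range(1,7):
    turn(0.485-.1*k,172.1+.27*k)
rep(); bot.dwell(1.6); rep(); look("13")
```

```text
18.71 [510.44  23.25 173.69] yaw 6.174 [-4.   3.8  4.6] [ 0.8   1.02 -0.02] 0.149
 20.31 [510.4   23.25 173.66] yaw 6.174 [-3.4  2.6  5.1] [ 0.84  1.02 -0.  ] 0.149
['-15:164/153', '-13:159/149', '-11:153/144', '-9:164/154', '-7:191/181', '-5:236/232', '-3:254/252', '-1:255/254', '1:255/254', '3:255/252', '5:252/243', '7:238/214', '9:209/157', '11:218/126', '13:244/123', '15:247/126', '17:248/127', '19:248/128', '21:248/129', '23:248/128', '25:248/127', '27:250/128', '29:250/128', '31:223/126', '33:162/119', '35:122/118', '37:112/122', '39:134/142']
```

View pics/both13.png

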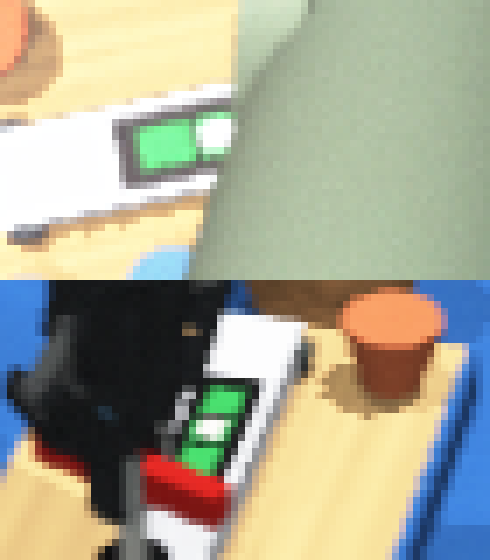

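Run:
```python
from gauge import *
im=imaging.capture("scene"); cv2.imwrite("pics/scene14.png",im)
cv2.imwrite("pics/s14.png",np.hstack([cv2.resize(i[150:182,260:292],None,fx=12,fy=16,interpolation=cv2.INTER_CUBIC) for i in (cv2.imread("pics/scene0.png"),im)]))
lat=np.array([ax[1],-ax[0],0])
V=V0+[0,0,-3]
for o in(0,3):
  for f in ("scene12","scene14"):
    s,v=strip("scene",cv2.imread(f"pics/{f}.png"),V+lat*o,wid=2)
    print(f,o,[f"{int(x)}:{int(g)}/{int(r)}" for x,(b,g,r) in zip(s,v) if abs(x)<42][::2])
```

```text
scene12 0 ['-41:21/129', '-39:21/130', '-37:22/130', '-35:22/130', '-33:21/130', '-31:21/132', '-29:29/165', '-27:38/200', '-25:43/224', '-23:43/227', '-21:42/230', '-19:42/233', '-17:43/236', '-15:46/232', '-13:54/173', '-11:61/112', '-9:87/73', '-7:145/73', '-5:202/72', '-3:219/72', '-1:222/73', '1:223/75', '3:210/82', '5:194/93', '7:188/120', '9:213/176', '11:239/229', '13:249/250', '15:249/249', '17:250/250', '19:247/226', '21:242/192', '23:236/156', '25:231/123', '27:226/94', '29:220/76', '31:205/70', '33:189/65', '35:154/57', '37:106/46', '39:59/36', '41:89/79']
scene14 0 ['-41:37/216', '-39:39/224', '-37:41/229', '-35:46/228', '-33:59/219', '-31:82/204', '-29:133/159', '-27:183/116', '-25:213/87', '-23:219/80', '-21:223/75', '-19:224/74', '-17:224/74', '-15:218/72', '-13:172/58', '-11:129/46', '-9:116/55', '-7:152/105', '-5:191/162', '-3:220/204', '-1:238/231', '1:250/248', '3:250/249', '5:250/249', '7:235/234', '9:181/173', '11:127/111', '13:128/80', '15:171/75', '17:212/73', '19:222/74', '21:223/75', '23:224/75', '25:224/75', '27:224/74', '29:212/71', '31:171/61', '33:126/50
[... 502 characters left out ...]
9/129', '25:215/104', '27:210/84', '29:209/71', '31:192/66', '33:173/60', '35:148/54', '37:103/45', '39:62/36', '41:67/59']
scene14 3 ['-41:38/223', '-39:40/228', '-37:41/230', '-35:48/228', '-33:81/203', '-31:122/170', '-29:164/132', '-27:194/102', '-25:217/79', '-23:217/75', '-21:218/73', '-19:218/72', '-17:219/72', '-15:221/73', '-13:191/65', '-11:148/53', '-9:113/48', '-7:151/102', '-5:196/161', '-3:228/199', '-1:233/209', '1:236/216', '3:235/215', '5:234/214', '7:233/215', '9:188/160', '11:140/102', '13:117/63', '15:157/65', '17:196/69', '19:215/71', '21:217/72', '23:219/73', '25:219/73', '27:215/71', '29:210/70', '31:168/60', '33:123/50', '35:85/41', '37:65/38', '39:47/36', '41:67/66']
```

View pics/s14.png

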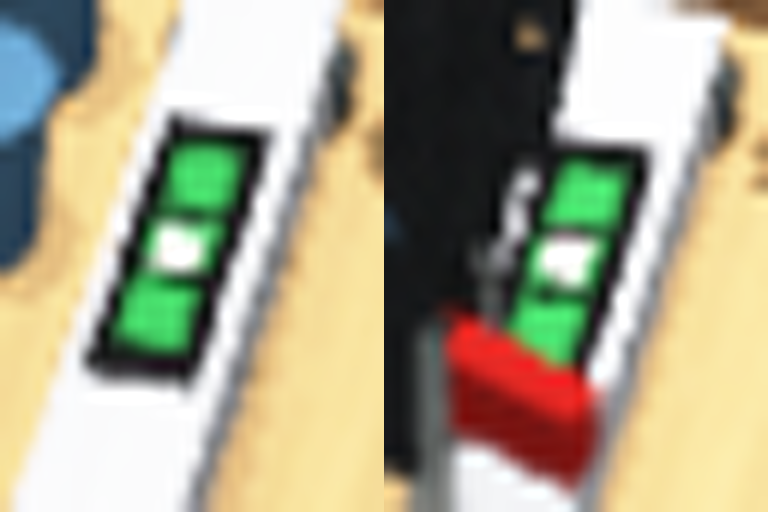

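Both views show the bubble nearly centred, about 1–1.9 mm to the hinge side. A further 0.08 rad should do.

Run:
```python
from gauge import *
turn(-0.195,173.6)
rep(); bot.dwell(1.8); rep(); look("15")
lat=np.array([ax[1],-ax[0],0]); V=V0+[0,0,-3]
im=cv2.imread("pics/scene15.png")
for o in(0,3):
    s,v=strip("scene",im,V+lat*o,wid=2)
    print(o,[f"{int(x)}:{int(g)}/{int(r)}" for x,(b,g,r) in zip(s,v) if abs(x)<36][::2])
cv2.imwrite("pics/s15.png",np.hstack([cv2.resize(im[150:182,260:292],None,fx=12,fy=16,interpolation=cv2.INTER_CUBIC),cv2.resize(cv2.imread("pics/top15.png")[218:250,208:240],None,fx=12,fy=16,interpolation=cv2.INTER_CUBIC)]))
```

```text
20.71 [510.51  23.25 173.83] yaw 6.094 [-4.4  3.6  6.7] [0.81 1.09 0.06] 0.15
 22.51 [510.52  23.24 173.83] yaw 6.094 [-4.7  2.5  8. ] [0.82 1.13 0.  ] 0.146
['-15:163/153', '-13:159/149', '-11:153/143', '-9:167/157', '-7:197/187', '-5:237/233', '-3:253/252', '-1:255/254', '1:255/254', '3:254/252', '5:253/236', '7:241/190', '9:211/139', '11:220/119', '13:244/123', '15:247/126', '17:248/126', '19:248/126', '21:248/127', '23:248/127', '25:248/128', '27:250/128', '29:250/128', '31:224/125', '33:165/120', '35:123/117', '37:112/120', '39:133/139']
0 ['-35:58/217', '-33:96/188', '-31:143/150', '-29:181/116', '-27:208/90', '-25:222/77', '-23:223/75', '-21:225/74', '-19:225/74', '-17:225/75', '-15:218/73', '-13:172/59', '-11:128/46', '-9:123/67', '-7:178/143', '-5:232/222', '-3:249/248', '-1:251/250', '1:251/250', '3:251/247', '5:250/243', '7:234/221', '9:182/156', '11:132/93', '13:134/68', '15:174/69', '17:213/72', '19:222/73', '21:223/74', '23:224/75', '25:225/75', '27:225/75', '29:214/72', '31:171/61', '33:126/50', '35:89/42']
3 ['-35:56/205', '-33:109/161', '-31:168/115', '-29:200/89', '-27:210/79', '-25:219/73', '-23:218/73', '-21:218/73', '-19:219/73', '-17:220/73', '-15:222/74', '-13:192/65', '-11:148/52', '-9:114/49', '-7:160/119', '-5:213/194', '-3:245/237', '-1:242/231', '1:239/222', '3:236/211', '5:234/200', '7:234/191', '9:191/139', '11:145/88', '13:122/56', '15:159/61', '17:196/67', '19:215/71', '21:217/72', '23:219/73', '25:219/73', '27:216/72', '29:210/70', '31:168/60', '33:123/50', '35:86/42']
```

View pics/s15.png

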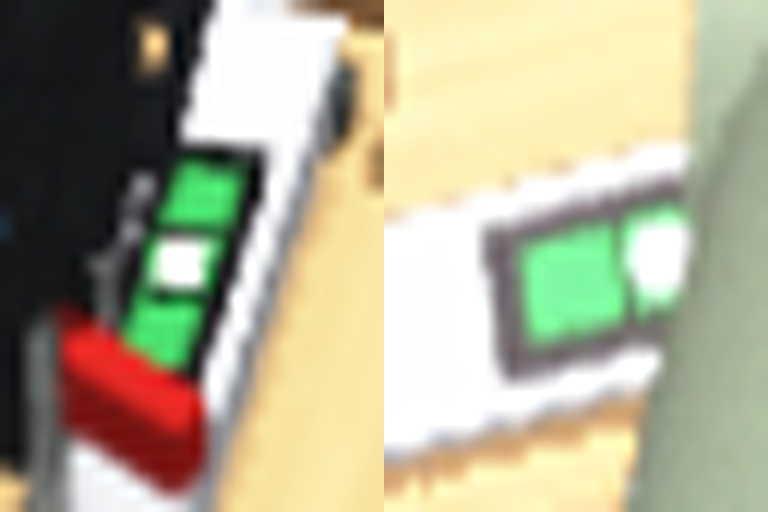

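View pics/scene15.png

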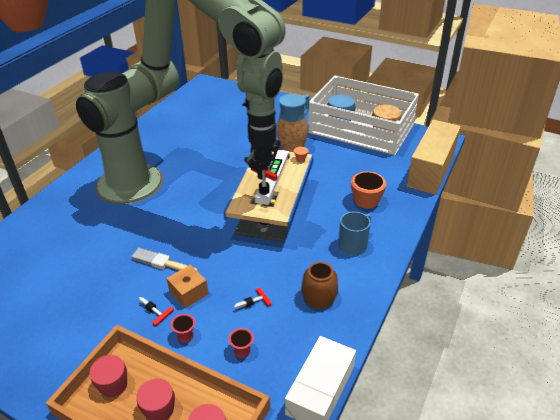

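Run:
```python
from gauge import *
turn(-0.225,174.6)
rep(); bot.dwell(1.8); rep(); look("16")
lat=np.array([ax[1],-ax[0],0]); V=V0+[0,0,-3]
im=cv2.imread("pics/scene16.png")
for o in(0,3):
    s,v=strip("scene",im,V+lat*o,wid=2)
    print(o,[f"{int(x)}:{int(g)}/{int(r)}" for x,(b,g,r) in zip(s,v) if abs(x)<36][::2])
cv2.imwrite("pics/s16.png",np.hstack([cv2.resize(im[150:200,250:292],None,fx=9,fy=12,interpolation=cv2.INTER_CUBIC),cv2.resize(cv2.imread("pics/top16.png")[218:250,208:240],None,fx=12,fy=18.75,interpolation=cv2.INTER_CUBIC)]))
```

```text
22.86 [510.26  23.26 174.1 ] yaw 6.062 [-2.2  3.9  0.2] [0.91 0.81 0.06] 0.145
 24.66 [510.25  23.17 174.19] yaw 6.059 [-3.   4.3 -2.5] [1.09 0.74 0.09] 0.147
['-15:163/153', '-13:158/148', '-11:154/145', '-9:170/159', '-7:199/189', '-5:238/233', '-3:253/252', '-1:255/254', '1:254/254', '3:252/246', '5:248/217', '7:236/156', '9:207/123', '11:219/118', '13:244/127', '15:248/128', '17:248/128', '19:249/128', '21:248/126', '23:248/127', '25:248/128', '27:249/127', '29:250/128', '31:225/126', '33:166/121', '35:124/118', '37:111/120', '39:132/138']
0 ['-35:59/217', '-33:96/185', '-31:142/146', '-29:181/112', '-27:208/87', '-25:222/75', '-23:223/74', '-21:224/74', '-19:224/74', '-17:224/74', '-15:218/72', '-13:168/58', '-11:116/42', '-9:107/64', '-7:169/146', '-5:232/227', '-3:252/252', '-1:251/251', '1:250/249', '3:248/243', '5:247/235', '7:232/209', '9:180/145', '11:131/85', '13:133/63', '15:174/66', '17:213/71', '19:222/73', '21:223/74', '23:224/74', '25:225/75', '27:225/75', '29:214/72', '31:171/62', '33:126/50', '35:88/42']
3 ['-35:57/202', '-33:109/158', '-31:168/112', '-29:200/87', '-27:211/78', '-25:219/73', '-23:218/72', '-21:218/72', '-19:218/72', '-17:219/72', '-15:221/73', '-13:183/62', '-11:128/46', '-9:84/38', '-7:142/114', '-5:206/193', '-3:245/238', '-1:239/230', '1:231/220', '3:224/203', '5:221/183', '7:221/164', '9:179/116', '11:136/74', '13:118/52', '15:157/59', '17:195/67', '19:215/72', '21:218/72', '23:220/73', '25:220/73', '27:218/72', '29:214/71', '31:170/60', '33:121/48', '35:78/40']
```

View pics/s16.png

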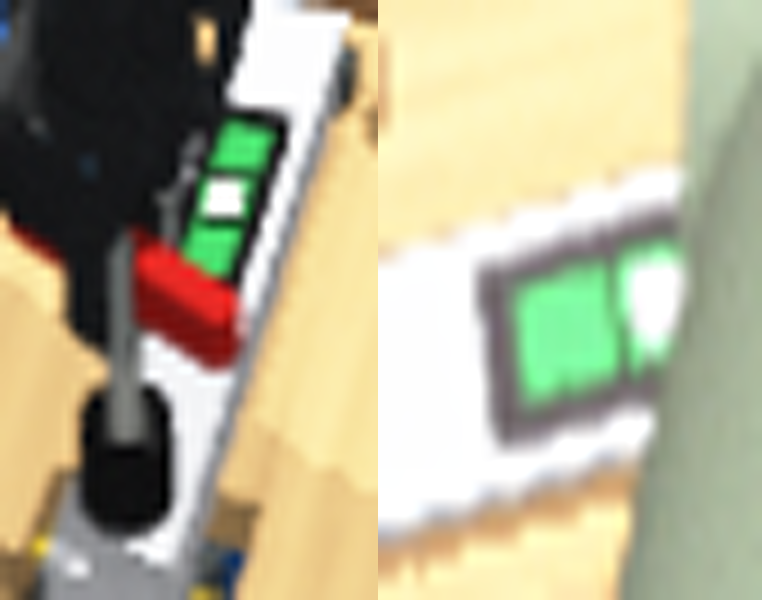

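Run:
```python
from gauge import *
turn(-0.225,173.4)
rep(); bot.dwell(1.8); rep(); look("17")
lat=np.array([ax[1],-ax[0],0]); V=V0+[0,0,-3]
im=cv2.imread("pics/scene17.png")
s,v=strip("scene",im,V,wid=2)
print([f"{int(x)}:{int(g)}/{int(r)}" for x,(b,g,r) in zip(s,v) if abs(x)<36][::2])
cv2.imwrite("pics/s17.png",np.hstack([cv2.resize(im[150:214,240:304],None,fx=9,fy=9,interpolation=cv2.INTER_CUBIC)]))
rep()
```

```text
25.01 [510.59  23.09 174.01] yaw 6.059 [-5.2  4.6  4.3] [1.12 1.21 0.02] 0.147
 26.81 [510.54  23.11 174.  ] yaw 6.059 [-3.4  3.9  4.7] [1.13 1.22 0.11] 0.148
['-15:162/153', '-13:158/148', '-11:153/145', '-9:168/158', '-7:198/188', '-5:237/233', '-3:254/252', '-1:255/254', '1:255/254', '3:254/250', '5:252/229', '7:240/171', '9:210/128', '11:219/118', '13:244/124', '15:247/126', '17:248/128', '19:248/127', '21:248/128', '23:248/128', '25:248/128', '27:249/128', '29:250/126', '31:225/125', '33:168/122', '35:124/118', '37:111/120', '39:130/137']
['-35:68/210', '-33:120/170', '-31:178/126', '-29:204/100', '-27:218/83', '-25:224/75', '-23:224/74', '-21:225/74', '-19:225/74', '-17:224/74', '-15:218/72', '-13:172/59', '-11:128/47', '-9:125/71', '-7:181/150', '-5:235/228', '-3:252/252', '-1:251/251', '1:250/249', '3:249/244', '5:248/238', '7:234/216', '9:182/153', '11:133/92', '13:135/68', '15:175/70', '17:213/72', '19:222/73', '21:222/74', '23:224/74', '25:225/74', '27:225/75', '29:214/72', '31:172/62', '33:128/51', '35:90/43']
 26.91 [510.54  23.1  174.04] yaw 6.059 [-5.   4.8  4.1] [1.11 1.19 0.05] 0.147
```

View pics/s17.png

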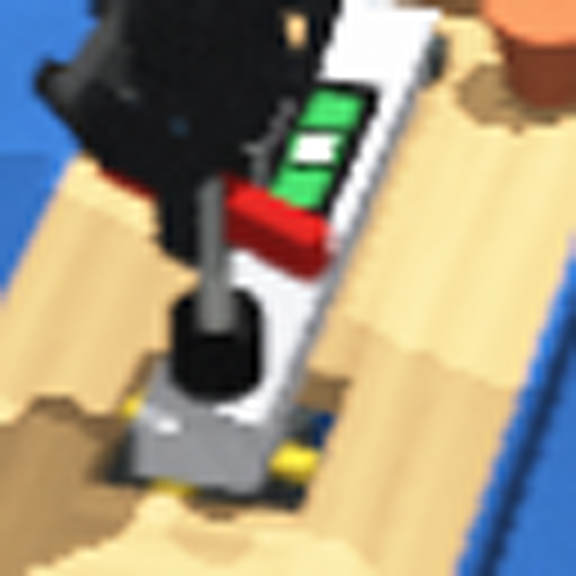

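Run:
```python
from gauge import *
bot.sign_off(); rep()
```

```text
the job is handed in; nothing more can be done
the job is handed in; nothing more can be done
```

I handed the job in at about 27 s of the 50 s allowed, with the arm still holding the key, pressing and gripping. No verdict is reported, so what follows rests on my own checks.

- **What I did:** I took the large red T-key from the block and put it through the level's hole into the foot. I then pressed the sleeve down and turned the key about 1.2 rad clockwise, of which about 0.2 rad was play.
- **Bubble:** In the last pictures it sits between the two black lines. My estimate is within about 1 mm of centre in both cameras. In the top view the arm hides part of the vial, and in the scene view the lower end of the vial is hidden. My reference methods differed by up to about 1.5 mm.
- **Pressing:** The tool's vertical force, about 4–5 N, was about 7 N above its value when just carrying the key. I judge the level flat from the sleeve's compression and the pictures; its tip angle was not measured directly.
- **Friction in the socket:** One check disagreed. When I eased the tool up 1 mm, friction in the socket held the key and the net force dropped to about -2.5 N, so I pressed down again before handing in. About 6 N of sideways force remained.
- **Surroundings:** The pots, cups and brush look undisturbed in a full scene picture taken shortly before the last small moves. The two small look-alike keys had fallen over by the time of my first look after the arm moved, before it had touched anything.

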